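Wedge a rocking magnetic stirrer

ROBOT

A 6-joint arm with a two-finger parallel gripper is mounted at the origin on a cart in front of the work surface, level with it; the furniture and walls round the work are solid. World frame = base frame: x ahead of the robot, y to its left, z up, the work surface at z = 0. Lengths are in m, angles in rad, forces in N, time in s.
With the tool pointing down it reaches from about 0.35 to 0.775 m from the base axis. Payload 5.5 kg.
Tool frame: the origin (TCP) lies at the very end of the fingers, on their centre line; the grasp point (between the pads) lies 19 mm behind it; z points along the fingers, y is the line along which they close (so a half turn about z gives the same grasp; the last joint's range is limited). The gripper opens to 85 mm and grips with 20 to 120 N. Pads are 22 mm wide; open, the fingers measure 114 mm over their backs; the gripper's body (76 mm by 85 mm) begins 54 mm behind the grasp point. The pads swing forward as they close: fully open they stand 13 mm farther back than shut.
Start: joints at [-1.42, 0.313, 0.046, 1.304, 0, 1.431], TCP at [0.165, -0.551, 0.231] pointing down, gripper open.
Joint ranges: [-2.76, 2.76], [-0.86, 1.69], [-1.03, 1.26], [-2.2, 2.34], [-1.47, 1.5], [-3.14, 3.14]. Speed limits (rad/s): [2.57, 2.57, 3.14, 3.14, 3.14, 3.14].

INTERFACE

Orientations are given as a unit quaternion [w, x, y, z].
In Python, from workcell import env, cams, ticket, spotter gives the robot as it stands.
- The arm moves only by the tool jog_arm, never from a script. Its argument "increments" is a list that holds one entry, the list of rows, each a list of 7 numbers: the shift along the tool's x, y, z in units of 0.25 m (1.0 is 0.25 m), then the turn, a rotation vector about the tool's x, y, z in units of 180 degrees (1.0 is 180 degrees), then the closure in counts, from 0 (fully open) to 255 (shut). A call has 1 to 20 rows; each row shifts and turns the commanded pose from where the row before left it, along the tool's axes as they then stand; what a row does not reach is not made up. A row lasts 1/10 s, in which the tool goes at most 50 mm and 8.59 degrees, less where a joint would pass 70% of its speed; a pose out of reach is approached as far as the arm can. A call with a number of a shift or a turn outside -1 to 1 is refused whole. A call with a gripper value outside its range is refused whole. The fingers move at their own pace and stop on an object; "force" is the grip in N (left out, the last holds). Time passes only in rows, so rows that do not move let the fingers close. It gives the time, the measured TCP pose, the force, the opening and the grip force at its end, in the units of the state.
- env.get_state(): the state, without advancing time (a new reading comes with each control period).
- cams.read_camera(name): name is "side" or "top"; returns a dict with "pixels" (480x640x3 uint8, red, green, blue), "fx", "fy", "cx", "cy" (pixels), "xyz" and "attitude" of the camera in the world. Camera axes: x right, y down, z forward; pixel columns grow to the right and rows downward; lengths in m; the calibration is good to about 2 mm. A picture is of the moment at which its call begins. There is no depth.
- ticket.hand_in(): hands the job in; it is judged then, once.
Trained networks look in the newest picture that a camera, given by its name, has taken for a name from the list of things; names that differ only in an ending like _2 or _b are one class to them, and where a whole thing is asked for, a point or a joint stands for the part that bears it (a point fixed in the world has none). Each returns a list of dicts, best first, with "conf" (0 to 1); they miss things now and then, are a little off and sometimes report something else, mostly with a low value. They report only what shows in the picture. A call takes as long as a camera call. They do not tell look-alikes from the thing itself.
- spotter.find_in(target, camera): "uv" ([column, row] in pixels, amid what is visible of it).
- spotter.cut_out(target, camera): "region" (480x640 bool, what is visible of it) and "uv" ([column, row] in pixels, amid what is visible of it).
- spotter.landmark_of(target, camera): "uv" ([column, row] in pixels: a listed point, or the origin of a listed thing).
The state is a dict: "clock": time; "joint_pos": joint angles; "qvel": joint speeds; "tau": joint torques, N m; "tcp_pos": TCP position; "orientation": TCP orientation; "wrist_force": force on the tool from outside, world axes, zero at the start; "ft_torque": the same for the moment, N m; "finger_gap": finger opening in m; "grip_force": force on a finger pad.
Only numpy, scipy, OpenCV 4.12 (cv2) and the standard library are available. Lean on these libraries where they do the work, as an engineer would, in place of code of your own. Each camera call takes 0.05 s, during which the arm holds its last target. There are 200 camera calls.

TASK

The magnetic stirrer rocks because the foot at its left front corner, next to the wedge, is too short. Without gripping or lifting anything, push the wedge with your fingertips, thin end first, under that foot until it just fits snugly and the stirrer stands level without rocking (not jacked up), then press down on the round cap over that foot to feel that the corner is firm, pushing the wedge further if it is not, and take the hand away. Do not shove the stirrer along the bench, and leave the bottle, jar and brass weight alone.

Things in the scene. Friction and masses are not known exactly. Their poses are not given: they have to be found in the camera images.
- stirrer: White magnetic stirrer, about 2 kg, loose on the bench; housing 150 mm (x) by 120 mm (y), top 58 mm and underside 18 mm above the bench. Origin: on the bench under its centre; z up, -x its front (face with the black knob, 11 mm proud), +y its left. Black ball feet of radius 9 mm at x = +-55, y = +-42 mm, a grey cap on top above each. It stands level on the three full feet.
- corner_cap: Round grey cap over the short foot, 24 mm across, fixed on the stirrer's top, 6 mm proud of it. Origin: centre of its underside, 57.5 mm above the bench; its flat top (18 mm across) is 63.5 mm above the bench. With no wedge, some 2 to 5 N down here (varies with mass) rocks the corner down 4 mm or more. A press of 6 to 10 N is a fair test.
- foot_ball (a point): Centre of the short foot's black rubber ball (radius 9 mm), at x = -55, y = +42 mm in the stirrer's frame, 20 mm behind its front face. The ball's lowest point hangs 4 to 9 mm above the bench, different each time.
- wedge: Loose grey plastic wedge, 64 g, 110 mm long (x), 46 mm wide (y). Origin: middle of its flat underside; +x end is thin (2 mm), -x end the tail (upright flat face 18 mm tall). It starts in front of the short foot, thin end towards it, up to 10 degrees and 1 cm off line. It slides freely with under 1 N; on touching the foot the push rises to some 4 N within 3 mm and 8 N within 6 mm; above 10 N the stirrer may slide.
- wedge_ramp (a point): Middle of the wedge's sloping top (10 mm above its underside); z is square to the slope, x runs down it to the thin end, y across. The foot touches the slope when the ball's centre is 9 mm from it along this z.
- bottle: Bystander: small amber bottle with a white cap, 34 mm across, 92 mm tall, on the stirrer's right. Origin under its centre.
- jar: Bystander: small jar with a black lid, 44 mm across, 35 mm tall, in front of the stirrer to the right of the wedge. Origin under its centre.
- brass_weight: Bystander: brass check weight with a knob, 29 mm across, 34 mm tall, on the stirrer's left. Origin under its centre.
Things that resemble listed ones, but are neither listed nor needed, are in the scene too. Leave any blue or red look-alike of the wedge alone.

How it is judged:
On the way, in this order (a step that is already met when the one before it is completed fails the run):
1. the wedge is snug under the short foot and the stirrer is level (z of foot_ball in the frame of wedge_ramp below 0.0106 m and y of foot_ball in the frame of wedge_ramp between -0.02 and 0.02 m and x of foot_ball in the frame of wedge_ramp below 0.056 m and angle between stirrer's own z axis and vertical below 0.022 rad), for 0.2 s.
2. the cap over that foot is pressed down with at least 4 N and the corner stays firm (contact force between the fingers and corner_cap above 4 N and z of foot_ball in the frame of wedge_ramp below 0.0106 m and x of foot_ball in the frame of wedge_ramp below 0.056 m and angle between stirrer's own z axis and vertical below 0.022 rad), for 0.2 s.
At the end, for the whole second after the job is handed in: The short foot stands over the wedge's slope, within 20 mm of its middle line, with at most about 1.6 mm of play between foot and slope; the stirrer is level within 0.022 rad (the corner neither sunk nor jacked up by more than about 2 mm), the wedge lies flat, and all is at rest (all of step 1 and z of foot_ball in the frame of wedge_ramp above 0.006 m and angle between wedge's own z axis and vertical below 0.03 rad and linear speed of each of stirrer, wedge below 0.01 m/s); the robot touches nothing.
It fails at once if the wedge is lifted or tipped off the bench (height (world z) of wedge above 0.008 m or angle between wedge's own z axis and vertical above 0.2 rad).
It fails at once if the stirrer is lifted (height (world z) of stirrer above 0.008 m or angle between stirrer's own z axis and vertical above 0.2 rad).
It fails at once if the stirrer is shoved more than 20 mm along the bench (distance of stirrer from where it was at the start of the episode above 0.02 m).
It fails at once if a bystander is disturbed (distance of any of bottle, jar, brass_weight from where it was at the start of the episode above 0.015 m).
It also fails if it takes over 48 s, if anything falls off the work surface, if the arm or the gripper's body presses on something with over 40 N, if the wrist force passes 120 N, or if a joint passes its speed limit or range.

## Working session

There is one attempt and no reset: what is moved stays moved. The work goes in short steps, Python scripts to look and compute and a tool call to move; the robot and the scene stay as the last step left them, time stands still between calls to the robot, and variables do not carry over. Pictures are saved under pics/ and viewed, at most 10 in all, crops included, and the job is handed in when it is done.

Besides the shell and the picture viewer there is one more tool, called after "Call:" as name(argument=value, ...), one argument or row to a line, values as JSON. jog_arm: Moves the arm, as the interface text tells. Shifts and turns lie within -1 to 1; 1 stands for 0.25 m of shift or 180 degrees of turn. Its arguments: {"type":"object","properties":{"increments":{"type":"array"},"force":{"type":"number"}},"required":["increments"]}

```bash
mkdir -p pics; cat > h.py <<'E'
import numpy as np, cv2
from scipy.spatial.transform import Rotation as R
from workcell import env,cams,ticket,spotter
def ray(c,uv):
    q=np.array(c["attitude"]); 
    M=R.from_quat(q[[1,2,3,0]]).as_matrix() if q.size==4 else q
    d=M@np.array([(uv[0]-c["cx"])/c["fx"],(uv[1]-c["cy"])/c["fy"],1]); return np.array(c["xyz"]),d
def at(c,uv,z):
    o,d=ray(c,uv); return o+d*(z-o[2])/d[2]
def save(c,n): cv2.imwrite("pics/"+n,c["pixels"][:,:,::-1])
E
python3 - <<'E'
from h import *
np.set_printoptions(precision=4,suppress=True)
for n in("top","side"):
    c=cams.read_camera(n); save(c,n+"0.png"); print(n,c["xyz"],c["attitude"],c["fx"])
    for t,z in(("stirrer",0),("corner_cap",.0575),("foot_ball",.015),("wedge",0),("wedge_ramp",.01),("bottle",0),("jar",0),("brass_weight",0)):
        for r in spotter.landmark_of(t,n)[:3]: print(t,r["conf"],r["uv"],at(c,r["uv"],z))
print(env.get_state())
E
```

```text
top [ 0.2969 -0.2646  1.2054] [ 0.0775 -0.6822  0.7228 -0.0779] 602.2396565845565
stirrer 0.74 [210.1, 247.1] [ 0.5531 -0.0712  0.    ]
corner_cap 0.47 [224.2, 275.5] [ 0.4835 -0.1063  0.0575]
foot_ball 0.75 [182.7, 304.5] [ 0.4373 -0.0169  0.015 ]
wedge 0.97 [375.6, 329.9] [ 0.3667 -0.395   0.    ]
wedge 0.94 [426.8, 281.9] [ 0.4561 -0.5056  0.    ]
wedge 0.56 [267.1, 295.9] [ 0.4465 -0.1833  0.    ]
wedge_ramp 0.67 [375.4, 326.5] [ 0.3727 -0.394   0.01  ]
wedge_ramp 0.61 [262.6, 297.8] [ 0.442  -0.1749  0.01  ]
bottle 0.77 [240.0, 193.2] [ 0.6642 -0.1359  0.    ]
jar 0.66 [297.6, 240.2] [ 0.5571 -0.2505  0.    ]
brass_weight 0.71 [182.8, 308.1] [ 0.4318 -0.0139  0.    ]
side [0.5892 0.6942 0.4794] [-0.0129  0.0307  0.8343 -0.5503] 523.3618444373375
stirrer 0.85 [320.7, 322.8] [ 0.5474 -0.0762  0.    ]
corner_cap 0.54 [357.3, 286.7] [ 0.4828 -0.0939  0.0575]
foot_ball 0.53 [323.4, 321.5] [ 0.544  -0.0557  0.015 ]
wedge 0.94 [389.2, 244.0] [ 0.3686 -0.4025  0.    ]
wedge 0.78 [374.8, 289.0] [ 0.436  -0.1889  0.    ]
wedge 0.74 [346.0, 228.7] [ 0.4575 -0.5072  0.    ]
wedge_ramp 0.91 [378.4, 288.4] [ 0.432  -0.1723  0.01  ]
wedge_ramp 0.65 [388.1, 240.1] [ 0.3716 -0.4022  0.01  ]
wedge_ramp 0.6 [346.4, 225.7] [ 0.4571 -0.5019  0.01  ]
bottle 0.77 [254.3, 309.9] [ 0.6636 -0.1297  0.    ]
jar 0.66 [312.1, 276.0] [ 0.5537 -0.2551  0.    ]
brass_weight 0.58 [392.6, 341.5] [ 0.4354 -0.01    0.    ]
{'clock': 0.9, 'joint_pos': array([-1.4196,  0.3132,  0.0461,  1.3036,  0.    ,  1.4312]), 'qvel': array([-0.0021,  0.0002,  0.0011,  0.0018,  0.0001, -0.0015]), 'tau': array([ -0.0006, -48.0441,  29.8818,  -0.    ,  -0.0001,  -0.    ]), 'tcp_pos': array([ 0.1649, -0.5509,  0.2313]), 'orientation': array([0.0001, 0.9894, 0.1449, 0.    ]), 'wrist_force': array([-0.1608,  1.1973, -0.8394]), 'ft_torque': array([ 0.0144, -0.0413,  0.0194]), 'grip_force': 0.0, 'finger_gap': 0.08521418540052916}
```

View pics/top0.png

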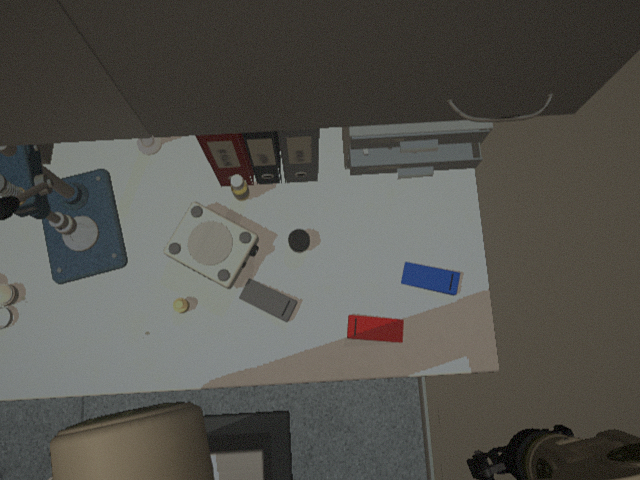

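View pics/side0.png

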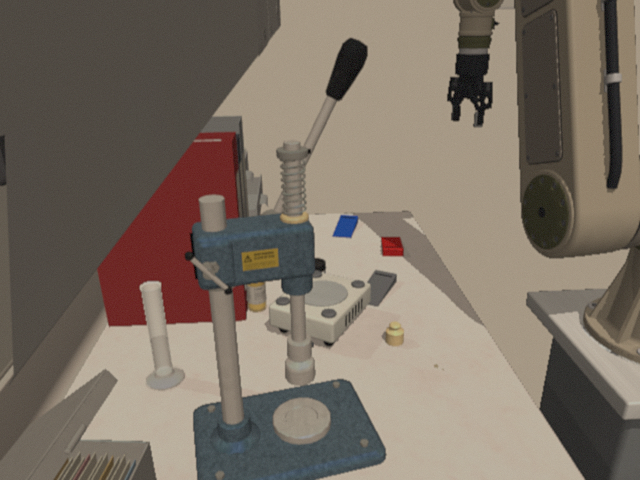

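The top view shows the stirrer at (211,245), with its knob at (254,250) facing right. The short-foot cap is at (224,275) and the grey wedge at (267,300), with its tail at the lower right. The red and blue look-alikes are far away. The brass weight is at (182,306) and the jar at (299,240).

```bash
python3 - <<'E'
from h import *
np.set_printoptions(precision=4,suppress=True)
c=cams.read_camera("top")
im=c["pixels"]
cv2.imwrite("pics/crop1.png",cv2.resize(im[185:335,150:350],None,fx=4,fy=4,interpolation=cv2.INTER_CUBIC)[:,:,::-1])
for r in spotter.cut_out("wedge","top"):
    b=cv2.boxPoints(cv2.minAreaRect(np.argwhere(r["region"])[:,::-1].astype(np.float32)))
    if abs(r["uv"][0]-267)<20: print("wedge",r["conf"],b.tolist(),"\n",np.array([at(c,p,0.0) for p in b]),"\n",np.array([at(c,p,0.018) for p in b]))
for r in spotter.cut_out("corner_cap","top"): print("cap",r["conf"],r["uv"],at(c,r["uv"],.0635))
for uv in((197,211),(251.5,238),(224,275),(175,247.5)): print(at(c,uv,.0635))
E
```

```text
wedge 0.73 [[237.8000030517578, 298.4000244140625], [248.59999084472656, 276.800048828125], [298.20001220703125, 301.60003662109375], [287.4000244140625, 323.20001220703125]] 
 [[ 0.4449 -0.1244  0.    ]
 [ 0.4873 -0.1476  0.    ]
 [ 0.4315 -0.245   0.    ]
 [ 0.3899 -0.2213  0.    ]] 
 [[ 0.4427 -0.1265  0.018 ]
 [ 0.4845 -0.1493  0.018 ]
 [ 0.4295 -0.2453  0.018 ]
 [ 0.3885 -0.2219  0.018 ]]
cap 0.4 [225.2, 275.0] [ 0.4834 -0.1091  0.0635]
[ 0.6134 -0.0572  0.0635]
[ 0.5529 -0.1621  0.0635]
[ 0.4835 -0.1068  0.0635]
[ 0.5428 -0.0134  0.0635]
```

View pics/crop1.png

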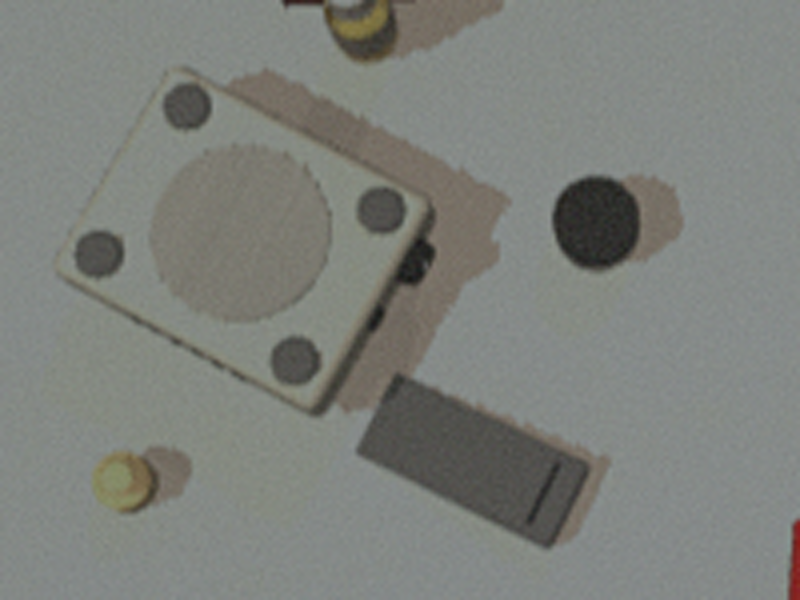

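The crop puts the caps at about (295,360), (99,254), (381,210) and (187,106). The wedge's thin edge runs (397,374)–(358,452) and its tail (588,460)–(550,548), so it is nearly aligned with the stirrer.

```bash
python3 - <<'E'
from h import *
np.set_printoptions(precision=4,suppress=True)
c=cams.read_camera("top")
P=lambda u,v,z: at(c,(150+u/4,185+v/4),z)[:2]
RL,FL,RR,FR=[P(*p,.0635) for p in((99,254),(295,360),(187,106),(381,210))]
xs=(RL-FL+RR-FR); print("caps",FL,RL,RR,FR,"lens",np.linalg.norm(RL-FL),np.linalg.norm(FR-FL),"ang",np.degrees(np.arctan2(xs[1],xs[0])))
n=(P(397,374,.001)+P(358,452,.001))/2; t=(P(588,460,.018)+P(550,548,.018))/2
w=n-t; L=np.linalg.norm(w); w/=L; print("thin",n,"tail",t,L,np.degrees(np.arctan2(w[1],w[0])))
f=FL-t; print("foot along/lat from tail",f@w, w[0]*f[1]-w[1]*f[0])
xs/=np.linalg.norm(xs); print("lat of thin from foot in stirrer axes",(n-FL)@xs,xs[0]*(n-FL)[1]-xs[1]*(n-FL)[0])
E
```

```text
caps [ 0.4835 -0.1063] [ 0.5408 -0.0129] [ 0.6124 -0.0567] [ 0.5547 -0.15  ] lens 0.10958196790929602 0.08346976439247947 ang 58.343766334715305
thin [ 0.4645 -0.1384] tail [ 0.4118 -0.2326] 0.10798483945363949 60.779832787199936
foot along/lat from tail 0.14528982666838913 -0.0009422566596991519
lat of thin from foot in stirrer axes -0.037311323881422706 -0.0006442273829636511
```

Call:
jog_arm(
  increments=[
    [[0,0,0,0,0,-0.041,255],[0,0,0,0,0,-0.041,255],[0,0,0,0,0,-0.041,255],[0,0,0,0,0,-0.041,255],[0,0,0,0,0,-0.041,255],[0,0,0,0,0,-0.04,255],[0.145,0.024,0,0,0,0,255],[0.145,0.024,0,0,0,0,255],[0.145,0.024,0,0,0,0,255],[0.145,0.024,0,0,0,0,255],[0.145,0.024,0,0,0,0,255],[0.145,0.024,0,0,0,0,255],[0.145,0.024,0,0,0,0,255],[0.145,0.024,0,0,0,0,255],[0.145,0.024,0,0,0,0,255],[0.145,0.024,0,0,0,0,255],[0,0,0.1,0,0,0,255],[0,0,0.14,0,0,0,255],[0,0,0.14,0,0,0,255],[0,0,0,0,0,0,255]],
  ],
)

```text
clock: 3.1
tcp_pos: [0.3917, -0.2612, 0.1324]
orientation: [-0.004, 0.863, 0.506, -0.001]
wrist_force: [-0.8, 0.4, 1.1]
finger_gap: -0.0
grip_force: 0.0
```

Call:
jog_arm(
  increments=[
    [[0,0.014,0.13,0,0,0,255],[0,0,0.13,0,0,0,255],[0,0,0.13,0,0,0,255],[0,0,0.09,0,0,0,255],[0,0,0,0,0,0,255],[0,0,0,0,0,0,255]],
  ],
)

```text
clock: 3.7
tcp_pos: [0.398, -0.2664, 0.0176]
orientation: [0.0, 0.863, 0.506, 0.0]
wrist_force: [-0.9, 0.2, 0.1]
finger_gap: 0.0
grip_force: 0.0
```

Call:
jog_arm(
  increments=[
    [[0,-0.018,0.034,0,0,0,255],[0,0,0,0,0,0,255],[0.04,0,0,0,0,0,255],[0.04,0,0,0,0,0,255],[0.03,0,0,0,0,0,255],[0.03,0,0,0,0,0,255],[0.03,0,0,0,0,0,255],[0.03,0,0,0,0,0,255],[0,0,0,0,0,0,255]],
  ],
)

```text
clock: 4.6
tcp_pos: [0.4182, -0.2187, 0.0077]
orientation: [-0.0, 0.862, 0.506, 0.0]
wrist_force: [0.1, 0.3, 0.6]
finger_gap: -0.0003
grip_force: 0.0
```

```bash
python3 - <<'E'
from h import *
c=cams.read_camera("top")
cv2.imwrite("pics/crop2.png",cv2.resize(c["pixels"][185:335,150:350],None,fx=4,fy=4,interpolation=cv2.INTER_CUBIC)[:,:,::-1])
s=env.get_state(); w=np.array([.488,.873]); print(s["tcp_pos"],s["wrist_force"], s["wrist_force"][:2]@w)
E
```

```text
[ 0.41802855 -0.21919601  0.00774539] [-0.50924499  0.79485361  0.15497502] 0.44539565159779737
```

View pics/crop2.png

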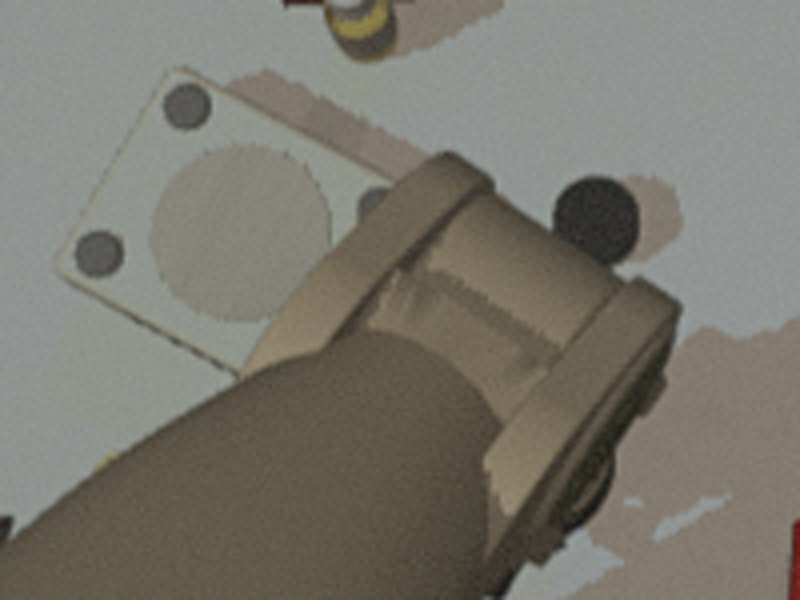

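The view is blocked by the arm, with the wedge hidden, and the stirrer hasn't moved. I'll continue by force.

Call:
jog_arm(
  increments=[
    [[0.02,0,0,0,0,0,255],[0.02,0,0,0,0,0,255],[0.02,0,0,0,0,0,255],[0.02,0,0,0,0,0,255],[0,0,0,0,0,0,255],[0,0,0,0,0,0,255]],
  ],
)

```text
clock: 5.25
tcp_pos: [0.4277, -0.2022, 0.0078]
orientation: [0.0, 0.863, 0.506, -0.0]
wrist_force: [-1.0, 0.0, 1.0]
finger_gap: 0.0001
grip_force: 0.0
```

Call:
jog_arm(
  increments=[
    [[0.012,0,0,0,0,0,255],[0,0,0,0,0,0,255]],
  ],
)

```text
clock: 5.45
tcp_pos: [0.4291, -0.1996, 0.0078]
orientation: [0.0, 0.863, 0.506, 0.0]
wrist_force: [-1.0, 0.5, -0.4]
finger_gap: 0.0001
grip_force: 0.0
```

Call:
jog_arm(
  increments=[
    [[0.012,0,0,0,0,0,255],[0,0,0,0,0,0,255]],
  ],
)

```text
clock: 5.65
tcp_pos: [0.4306, -0.1969, 0.0078]
orientation: [0.0, 0.863, 0.506, 0.0]
wrist_force: [-0.5, -0.4, 0.6]
finger_gap: -0.0002
grip_force: 0.0
```

Call:
jog_arm(
  increments=[
    [[0.012,0,0,0,0,0,255],[0,0,0,0,0,0,255]],
  ],
)

```text
clock: 5.85
tcp_pos: [0.4321, -0.1943, 0.0078]
orientation: [0.0, 0.863, 0.506, 0.0]
wrist_force: [0.3, -0.1, 0.3]
finger_gap: 0.0
grip_force: 0.0
```

Call:
jog_arm(
  increments=[
    [[0.012,0,0,0,0,0,255],[0,0,0,0,0,0,255]],
  ],
)

```text
clock: 6.05
tcp_pos: [0.4336, -0.1916, 0.0078]
orientation: [-0.0, 0.863, 0.506, 0.0]
wrist_force: [-0.2, -1.1, -0.4]
finger_gap: -0.0003
grip_force: 0.0
```

Call:
jog_arm(
  increments=[
    [[0.012,0,0,0,0,0,255],[0,0,0,0,0,0,255]],
  ],
)

```text
clock: 6.25
tcp_pos: [0.4351, -0.189, 0.0078]
orientation: [-0.0, 0.863, 0.506, 0.0]
wrist_force: [0.4, -1.0, -0.4]
finger_gap: -0.0001
grip_force: 0.0
```

Call:
jog_arm(
  increments=[
    [[0.01,0,0,0,0,0,255],[0,0,0,0,0,0,255]],
  ],
)

```text
clock: 6.45
tcp_pos: [0.4362, -0.1868, 0.0078]
orientation: [-0.0, 0.863, 0.506, 0.0]
wrist_force: [-0.7, -0.0, -0.2]
finger_gap: -0.0002
grip_force: 0.0
```

Call:
jog_arm(
  increments=[
    [[0.01,0,0,0,0,0,255],[0,0,0,0,0,0,255]],
  ],
)

```text
clock: 6.65
tcp_pos: [0.4374, -0.1848, 0.0078]
orientation: [0.0, 0.863, 0.506, -0.0]
wrist_force: [-0.4, -1.0, -0.3]
finger_gap: -0.0001
grip_force: 0.4
```

Call:
jog_arm(
  increments=[
    [[0.01,0,0,0,0,0,255],[0,0,0,0,0,0,255]],
  ],
)

```text
clock: 6.85
tcp_pos: [0.4386, -0.1828, 0.0078]
orientation: [0.0, 0.863, 0.506, -0.0]
wrist_force: [-1.1, -3.2, -1.7]
finger_gap: 0.0004
grip_force: 1.2
```

Contact with the foot is felt, at about 3.3 N. One small step more.

Call:
jog_arm(
  increments=[
    [[0.006,0,0,0,0,0,255],[0,0,0,0,0,0,255],[0,0,0,0,0,0,255]],
  ],
)

```text
clock: 7.15
tcp_pos: [0.4392, -0.1819, 0.0078]
orientation: [0.0, 0.863, 0.506, -0.0]
wrist_force: [-3.1, -4.0, -0.1]
finger_gap: 0.0002
grip_force: 2.6
```

```bash
python3 - <<'E'
from h import *
F=[]
for i in range(3):
    cams.read_camera("side"); F.append(env.get_state()["wrist_force"])
print(np.array(F)[:,:2]@[.488,.873], env.get_state()["tcp_pos"])
E
```

```text
[-4.95701645 -4.3442981  -4.48474856] [ 0.43911867 -0.18186978  0.00781078]
```

Call:
jog_arm(
  increments=[
    [[-0.04,0,0,0,0,0,255],[-0.08,0,0,0,0,0,255],[0,0,0,0,0,0,255],[0,0,-0.12,0,0,0,255],[0,0,-0.14,0,0,0,255],[0,0,-0.14,0,0,0,255],[0,0,0,0,0,0,255],[0.12,0.008,0,0,0,0,255],[0.12,0,0,0,0,0,255],[0.12,0,0,0,0,0,255],[0.11,0,0,0,0,0,255],[0,0,0,0,0,0,255],[0,0,0,0,0,0,255],[0,0,0,0,0,0,255]],
  ],
)

```text
clock: 8.7
tcp_pos: [0.4833, -0.1061, 0.1073]
orientation: [-0.0, 0.863, 0.506, -0.0]
wrist_force: [0.2, 0.5, 1.5]
finger_gap: 0.0002
grip_force: 0.0
```

```bash
python3 - <<'E'
from h import *
c=cams.read_camera("side"); print(env.get_state()["tcp_pos"],env.get_state()["wrist_force"])
cv2.imwrite("pics/side3.png",cv2.resize(c["pixels"][220:360,240:440],None,fx=4,fy=4,interpolation=cv2.INTER_CUBIC)[:,:,::-1])
E
```

```text
[ 0.48328689 -0.10642128  0.10746084] [ 0.28525035  0.06992037 -0.03603168]
```

View pics/side3.png

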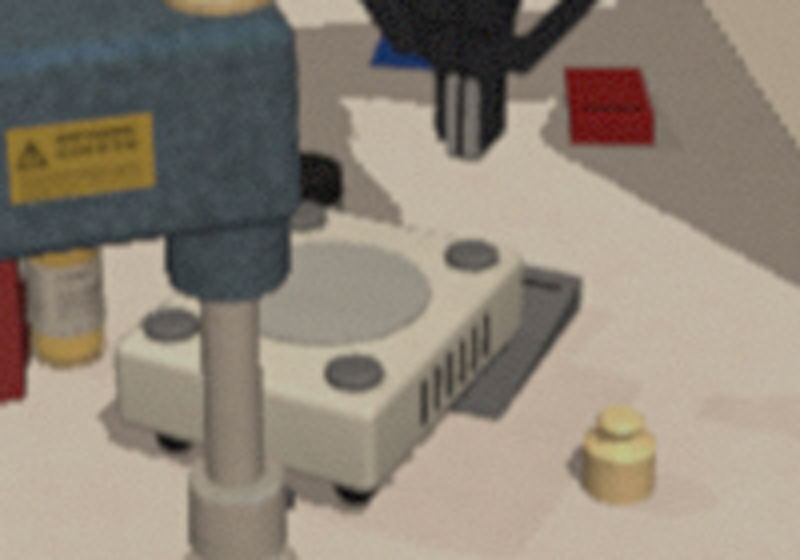

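The wedge is under the front-left corner, with its tail at (560,290). The fingertips hang directly above the cap at (470,255), and the brass weight is untouched. I'll descend and press gently.

Call:
jog_arm(
  increments=[
    [[0,0,0.08,0,0,0,255],[0,0,0.06,0,0,0,255],[0,0,0.02,0,0,0,255],[0,0,0,0,0,0,255],[0,0,0,0,0,0,255]],
  ],
)

```text
clock: 9.25
tcp_pos: [0.484, -0.1065, 0.0683]
orientation: [0.0, 0.863, 0.505, 0.0]
wrist_force: [-0.2, 0.1, 0.2]
finger_gap: -0.0
grip_force: 0.0
```

Call:
jog_arm(
  increments=[
    [[0,0,0.008,0,0,0,255],[0,0,0,0,0,0,255]],
  ],
)

```text
clock: 9.45
tcp_pos: [0.4841, -0.1062, 0.0662]
orientation: [0.0, 0.863, 0.506, 0.0]
wrist_force: [-0.6, 0.5, 0.2]
finger_gap: 0.0
grip_force: 0.0
```

Call:
jog_arm(
  increments=[
    [[0,0,0.004,0,0,0,255],[0,0,0,0,0,0,255]],
  ],
)

```text
clock: 9.65
tcp_pos: [0.4839, -0.106, 0.0649]
orientation: [0.0, 0.863, 0.506, 0.0]
wrist_force: [0.3, 0.2, 0.2]
finger_gap: 0.0002
grip_force: 0.0
```

Call:
jog_arm(
  increments=[
    [[0,0,0.004,0,0,0,255],[0,0,0,0,0,0,255]],
  ],
)

```text
clock: 9.85
tcp_pos: [0.4838, -0.106, 0.0637]
orientation: [-0.0, 0.863, 0.506, -0.0]
wrist_force: [-0.6, -0.2, -0.9]
finger_gap: -0.0001
grip_force: 0.0
```

Call:
jog_arm(
  increments=[
    [[0,0,0.004,0,0,0,255],[0,0,0,0,0,0,255]],
  ],
)

```text
clock: 10.05
tcp_pos: [0.4839, -0.106, 0.0632]
orientation: [0.0, 0.863, 0.506, 0.0]
wrist_force: [-2.9, 0.7, 4.0]
finger_gap: 0.0001
grip_force: 2.1
```

Call:
jog_arm(
  increments=[
    [[0,0,0.002,0,0,0,255],[0,0,0,0,0,0,255]],
  ],
)

```text
clock: 10.25
tcp_pos: [0.4839, -0.1061, 0.0631]
orientation: [0.0, 0.863, 0.506, 0.0]
wrist_force: [-2.4, 0.0, 7.1]
finger_gap: -0.0
grip_force: 4.1
```

The corner is firm: 7 N with no sinking (z = 0.063). I'll hold, then lift away.

Call:
jog_arm(
  increments=[
    [[0,0,0.001,0,0,0,255],[0,0,0,0,0,0,255],[0,0,0,0,0,0,255],[0,0,0,0,0,0,255]],
  ],
)

```text
clock: 10.65
tcp_pos: [0.4838, -0.1061, 0.0631]
orientation: [0.0, 0.863, 0.506, 0.0]
wrist_force: [-3.2, 1.1, 9.4]
finger_gap: -0.0006
grip_force: 4.9
```

Call:
jog_arm(
  increments=[
    [[0,0,-0.01,0,0,0,255],[0,0,-0.02,0,0,0,255],[0,0,-0.1,0,0,0,255],[0,0,-0.15,0,0,0,255],[0,0,-0.15,0,0,0,255],[-0.15,0,0,0,0,0,255],[-0.2,0,0,0,0,0,255],[-0.2,0,0,0,0,0,255],[-0.2,0,0,0,0,0,255],[-0.2,0,0,0,0,0,255],[-0.2,0,0,0,0,0,255],[0,0,0,0,0,0,255],[0,0,0,0,0,0,255],[0,0,0,0,0,0,255]],
  ],
)

```text
clock: 12.05
tcp_pos: [0.3435, -0.356, 0.1694]
orientation: [-0.0, 0.863, 0.506, 0.0]
wrist_force: [0.1, -0.8, -0.7]
finger_gap: 0.0
grip_force: 0.0
```

```bash
python3 - <<'E'
from h import *
c=cams.read_camera("top"); print(env.get_state()["tcp_pos"],env.get_state()["wrist_force"])
cv2.imwrite("pics/crop4.png",cv2.resize(c["pixels"][185:335,150:350],None,fx=4,fy=4,interpolation=cv2.INTER_CUBIC)[:,:,::-1])
E
```

```text
[ 0.34379587 -0.35572271  0.16947714] [ 0.18116705 -0.09493094 -0.45967883]
```

View pics/crop4.png

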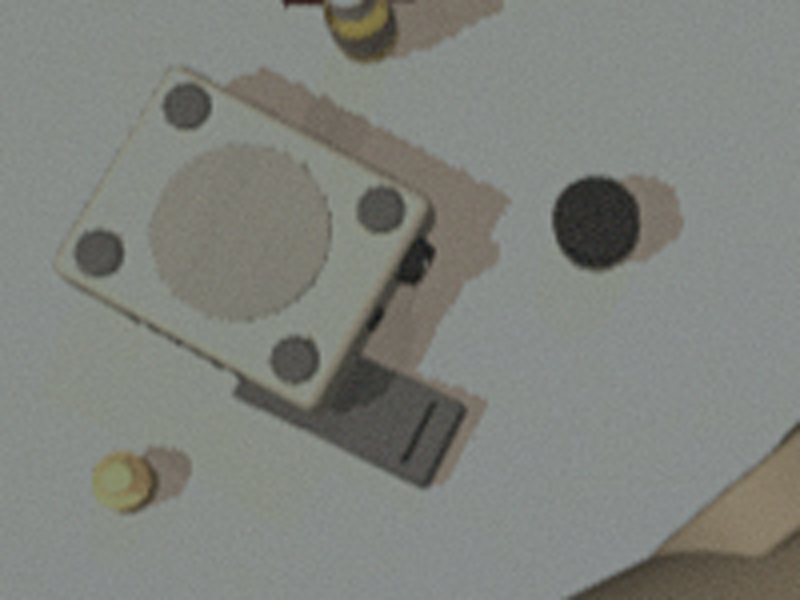

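The wedge sits under the corner, with its tail at about (447,444) and its axis through the cap at (295,359). The stirrer and bystanders are unmoved and the hand is clear.

```bash
python3 -c "
from h import *
print(ticket.hand_in())"
```

```text
the job is handed in; nothing more can be done
None
```

I pushed the wedge under the short foot until it resisted at about 4.6 N, and the corner held firm under a cap press of 7 to 9 N. The stirrer and bystanders looked unmoved in the last picture, the hand is clear, and the job is handed in; no verdict was returned.

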